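# Put the mixed-up exhibits back on their own stands

## Robot

A 7-joint arm with a two-finger parallel gripper is mounted at the origin on a cart in front of the work surface, level with it; the furniture and walls round the work are solid. World frame = base frame: x ahead of the robot, y to its left, z up, the work surface at z = 0. Lengths are in mm, angles in rad, forces in N, time in s.
With the tool pointing down it reaches from about 425 to 875 mm from the base axis. Payload 9.9 kg.
Tool frame: the origin (TCP) lies on the centre line of the jaws, within the pads' length; the fingertips stand 17 mm ahead of it and the grasp point (between the pads) lies 2 mm behind it; z points along the fingers, y is the line along which they close (so a half turn about z gives the same grasp; the last joint's range is limited). The gripper opens to 85 mm and grips with 20 to 120 N. Pads are 22 mm wide; open, the fingers measure 114 mm over their backs; the gripper's body (76 mm by 85 mm) begins 54 mm behind the grasp point. The pads swing forward as they close: fully open they stand 13 mm farther back than shut.
Start: joints at [-1.377, 0.576, 0.025, 1.437, -0.015, 1.129, -0.057], TCP at [185.105, 649.127, 248.289] pointing down, gripper open.
Joint ranges: [-2.76, 2.76], [-0.34, 2.15], [-1.52, 1.57], [0.19, 2.46], [-1.09, 4.23], [0.17, 1.99], [-2.82, 2.82]. Speed limits (rad/s): [2.22, 2.22, 3.01, 3.01, 3.14, 3.14, 3.14].

## Interface

Orientations are given as a rotation vector (axis times angle).
In Python, from bench import arm gives the robot as it stands.
- The arm moves only by the tool servo_tool, never from a script. Its argument "series" is a list of rows, each a list of 7 numbers: the closure, from -1 (fully open) to 1 (shut), then the shift along the tool's x, y, z in cm, then the turn, a rotation vector about the tool's x, y, z in rad. A call has 1 to 12 rows; each row is the pose to reach, as a shift and turn from the pose commanded when the call began, along the tool's axes at that moment; what a row does not reach only later rows make up. A row lasts 1/8 s, in which the tool goes at most 62.5 mm and 10.7 degrees, less where a joint would pass 70% of its speed; a pose out of reach is approached as far as the arm can. A call with a gripper value outside its range is refused whole. The fingers move at their own pace and stop on an object; "newtons" is the grip in N (left out, the last holds). Time passes only in rows, so rows that repeat a pose let the fingers close. It gives the time, the measured TCP pose, the force, the opening and the grip force at its end, in the units of the state.
- arm.state(): the state, without advancing time (a new reading comes with each control period).
- arm.camera(name): name is "scene" or "top" or "wrist"; returns the picture (384x512x3 uint8, red, green, blue); there is no depth.
- arm.camera_params(name): a dict with "fx", "fy", "cx", "cy" (pixels), "xyz" and "rotation" of the camera in the world; the wrist camera has in their place "hand_eye" (4x4, takes a point from camera to tool coordinates, whose origin is the TCP and whose axes are the flange's). Camera axes: x right, y down, z forward; pixel columns grow to the right and rows downward; lengths in mm; the calibration is good to about 2 mm. A picture is of the moment at which its call begins: read the wrist's pose just before it. camera_params takes no time and is no camera call.
- arm.close_job(): hands the job in; it is judged then, once.
The state is a dict: "time": time; "q": joint angles; "joint_velocities": joint speeds; "tau": joint torques, N m; "eef_pos": TCP position; "tool_rot": TCP orientation; "wrist_force": force on the tool from outside, world axes, zero at the start; "moment": the same for the moment, N m; "opening": finger opening in mm; "gripper_force": force on a finger pad.
Only numpy, scipy, OpenCV 4.12 (cv2) and the standard library are available. Lean on these libraries where they do the work, as an engineer would, in place of code of your own. Each camera call takes 0.05 s, during which the arm holds its last target. There are 200 camera calls.

## Task

The mortar exhibits have been mixed up on their plywood stands: three or all four of the pieces stand in each other's places. Put each piece on the stand whose sign shows its shape (ring: tealight cup, square: cube, long bar: prism, U: notched spacer), upright in the middle of the felt pad, the prism lying the same way as the bar on its sign. The stand without a sign is free for parking a piece on the way and is empty again at the end.

Things in the scene. Friction and masses are not known exactly. Their poses are not given: they have to be found in the camera images.
- tealight_cup: Round grey mortar tealight cup, open at the top, 57 mm in diameter and 60 mm high with a wall about 14 mm thick, standing upright. Origin at the centre of its underside, z up. Belongs on the stand with the ring sign. About 0.2 kg.
- test_cube: Solid grey mortar cube, 40 mm each way. Origin at the centre of its underside; x and y are square to its sides, z up. Belongs on the stand with the solid square sign. About 0.14 kg.
- mortar_prism: Solid grey mortar bar lying flat, 40 mm wide (its x), 80 mm long (its y), 40 mm high. Origin at the centre of its underside, z up. Belongs on the stand with the long bar sign. About 0.27 kg.
- rebar_spacer: Small grey mortar rebar spacer, 22 mm thick (its x), 30 mm wide (its y), 30 mm high, with a half-round notch in its top. Origin at the centre of its underside, z up. Belongs on the stand with the U sign. About 0.03 kg.
- stand_ring: Stand whose front shows a dark ring, 38 mm across: the tealight cup's place. Fixed plywood board, 138 mm deep (own x, -87 to +51 mm), 104 mm wide (y), 10 mm thick, with a grey felt pad 84 x 92 mm, the standing spot. Origin on the underside below the pad's centre; standing surface 10 mm above it. Front = its -x, towards the robot; flush sign 64 mm before the origin.
- stand_square: Stand whose front shows a dark solid square, 34 mm: the cube's place. Same size, origin and axes as stand_ring.
- stand_bar: Stand whose front shows a dark bar, 14 mm x 78 mm, lying across the stand's width (the stand's y): the place of the mortar prism. Same size, origin and axes as stand_ring.
- stand_u: Stand whose front shows a dark U, 38 mm, open away from the robot: the notched spacer's place. Same size, origin and axes as stand_ring.
- stand_blank: Stand without any sign, empty at the start: the free spot for parking a piece on the way. Same size, origin and axes as stand_ring.
Things that resemble listed ones, but are neither listed nor needed, are in the scene too. Leave any white look-alike of the test_cube alone.

How it is judged:
By the outcome, as a careful person would: the job done as asked, in the order asked, and still so for the second after the job is handed in, with the robot touching nothing.
It also fails if it takes over 125 s, if anything falls off the work surface, if the arm or the gripper's body presses on something with over 40 N, if the wrist force passes 120 N, or if a joint passes its speed limit or range.

## Working session

There is one attempt and no reset: what is moved stays moved. The work goes in short steps, Python scripts to look and compute and a tool call to move; the robot and the scene stay as the last step left them, time stands still between calls to the robot, and variables do not carry over. Pictures are saved under pics/ and viewed, at most 14 in all, crops included, and the job is handed in when it is done.

Besides the shell and the picture viewer there is one more tool, called after "Request:" by a JSON object that holds its "fn" and its "kwargs", one argument or row to a line. servo_tool: Moves the arm, as the interface text tells. Its arguments: {"type":"object","properties":{"series":{"type":"array","items":{"type":"array","items":{"type":"number"}}},"newtons":{"type":"number"}},"required":["series"]}

```bash
mkdir -p pics; ls; python3 - <<'E'
from bench import arm
import cv2,numpy as np
s=arm.state();print(s)
for n in("top","scene"):
    p=arm.camera_params(n);print(n,p)
    im=arm.camera(n);cv2.imwrite(f"pics/{n}0.png",cv2.cvtColor(im,cv2.COLOR_RGB2BGR))
print(arm.camera_params("wrist"))
a=cv2.imread("pics/top0.png");cv2.imwrite("pics/top0b.png",cv2.resize(a,(800,600),interpolation=cv2.INTER_CUBIC))
E
```

```text
pics
{'time': 0.0, 'q': array([-1.37682787,  0.57651202,  0.02483652,  1.43791158, -0.0149893 ,
        1.12900049, -0.05651703]), 'joint_velocities': array([-0.00195263,  0.00054632,  0.000472  , -0.00018468, -0.00080675,
        0.00010389,  0.00126471]), 'tau': array([ 1.43664033e-04, -7.65769243e+01,  2.25052938e+00, -2.85961801e+01,
        1.53347407e-02,  1.27244450e-02,  9.58607103e-06]), 'eef_pos': array([184.96717305, 648.71865689, 247.45471138]), 'tool_rot': array([-4.34853698e-01, -3.11121143e+00,  2.57789667e-03]), 'wrist_force': array([ 0.0618612 , -0.18585408, -0.77476855]), 'moment': array([ 0.068246  , -0.03714669,  0.00444705]), 'gripper_force': 0.0, 'opening': 85.15137281764787}
top {'fx': 440.45529254719406, 'fy': 440.45529254719406, 'cx': 261.4026989094406, 'cy': 191.48277904761065, 'xyz': array([ 424.67684683,  -16.2595571 , 1246.53586192]), 'rotation': array([-2.20966031,  2.16241526, -0.06013088])}
scene {'fx': 363.993256173222, 'fy': 363.993256173222, 'cx': 258.12949126689284, 'cy': 190.73593240133394, 'xyz': array([-224.34041282, -607.2237715 ,  728.20253252]), 'rotation': array([-2.04207216,  0.92965802, -0.49996889])}
{'fx': 278.71565830507984, 'fy': 278.71565830507984, 'cx': 254.1794493202319, 'cy': 194.42286053992024, 'hand_eye': array([[ 1.98588925e-04, -9.53904061e-01, -3.00111650e-01,
         7.74701283e+01],
       [ 9.99999950e-01,  1.15202699e-04,  2.95545317e-04,
        -9.20998196e-01],
       [-2.47348206e-04, -3.00111693e-01,  9.53904036e-01,
        -1.24175466e+02],
       [ 0.00000000e+00,  0.00000000e+00,  0.00000000e+00,
         1.00000000e+00]])}
```

View pics/top0b.png

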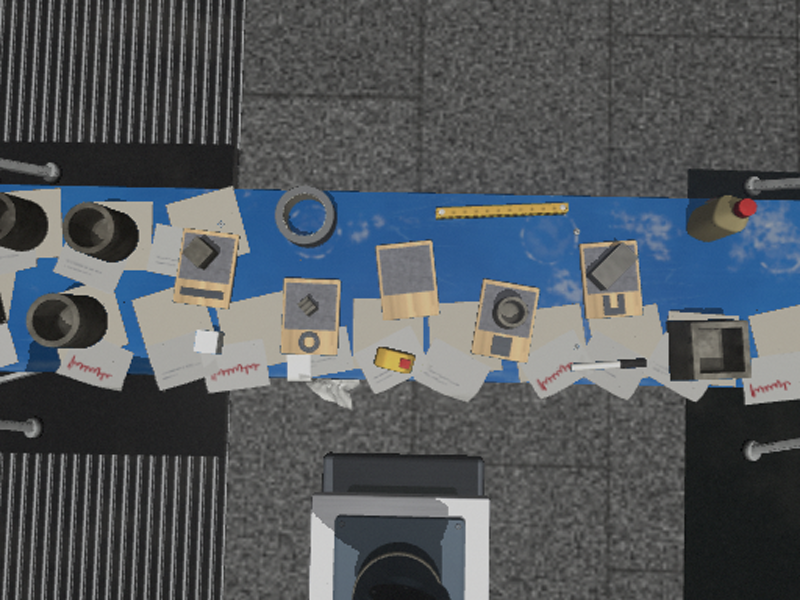

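View pics/scene0.png

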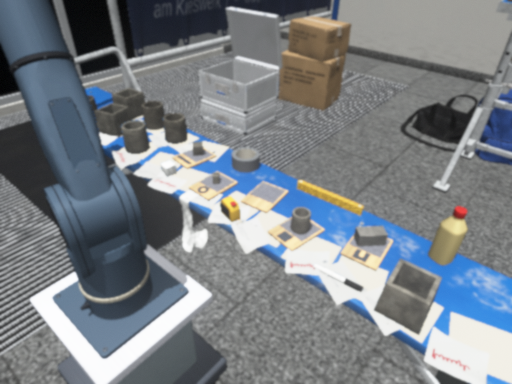

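The top view (800 px wide) shows the cube on the bar stand at (205,268), the spacer on the ring stand at (311,317), and the blank stand empty at (408,280). The cup is on the square stand at (508,320), and the prism, turned, is on the U stand at (611,280). So this is a 4-cycle, and I'll park the spacer on the blank stand.

```bash
cat > h.py <<'E'
import cv2,numpy as np
from scipy.spatial.transform import Rotation as R
from bench import arm
def cam(name,s=None):
    p=arm.camera_params(name);K=(p["fx"],p["fy"],p["cx"],p["cy"])
    if name!="wrist": return K,R.from_rotvec(p["rotation"]).as_matrix(),np.array(p["xyz"])
    T=np.eye(4);T[:3,:3]=R.from_rotvec(s["tool_rot"]).as_matrix();T[:3,3]=s["eef_pos"]
    T=T@p["hand_eye"];return K,T[:3,:3],T[:3,3]
def toplane(px,c,z):
    K,Rm,t=c;px=np.asarray(px,float).reshape(-1,2)
    d=np.c_[(px[:,0]-K[2])/K[0],(px[:,1]-K[3])/K[1],np.ones(len(px))]@Rm.T
    return (t+d*((z-t[2])/d[:,2])[:,None])[:,:2]
def topix(P,c):
    K,Rm,t=c;q=(np.asarray(P,float).reshape(-1,3)-t)@Rm
    return np.c_[K[0]*q[:,0]/q[:,2]+K[2],K[1]*q[:,1]/q[:,2]+K[3]]
def rectify(im,c,z,centre,half=120,s=3):
    """bird view of plane z: up=+x, left=+y, s px per mm"""
    n=2*half*s;x,y=centre
    w=np.array([[x+half,y+half,z],[x+half,y-half,z],[x-half,y-half,z],[x-half,y+half,z]])
    H=cv2.getPerspectiveTransform(topix(w,c).astype(np.float32),np.float32([[0,0],[n,0],[n,n],[0,n]]))
    return cv2.warpPerspective(im,H,(n,n),flags=cv2.INTER_CUBIC)
def rect(pts):
    """min rectangle in world xy: centre, sides, angle of first side from x, deg"""
    (c,(w,h),a)=cv2.minAreaRect(np.float32(pts));return np.round(c,1),round(w,1),round(h,1),round(a,1)
def go(p,yaw,rowstep=None):
    """deltas (cm, rad) to bring TCP to p with tool down, tool x axis at world yaw (deg)"""
    s=arm.state();Rc=R.from_rotvec(s["tool_rot"])
    y=np.radians(yaw);X=np.array([np.cos(y),np.sin(y),0]);Z=np.array([0,0,-1.]);Rt=R.from_matrix(np.c_[X,np.cross(Z,X),Z])
    print("shift",np.round(Rc.inv().apply(np.array(p)-s["eef_pos"])/10,2),"turn",np.round((Rc.inv()*Rt).as_rotvec(),3),"t",s["time"])
def where():
    s=arm.state();Rc=R.from_rotvec(s["tool_rot"]).as_matrix()
    print("pos",np.round(s["eef_pos"],1),"yaw",round(float(np.degrees(np.arctan2(Rc[1,0],Rc[0,0]))),1),"tilt",np.round(Rc[:2,2],3),"q",np.round(s["q"],2),"open",round(s["opening"],1),"F",np.round(s["wrist_force"],1))
E
python3 - <<'E'
from h import *
im=cv2.imread("pics/top0.png");hsv=cv2.cvtColor(im,cv2.COLOR_BGR2HSV);c=cam("top")
for n,(u,v) in dict(bar=(218,294),ring=(290,345),blank=(408,307),sq=(478,342),u=(590,306)).items():
    print(n,hsv[int(v/1.5625),int(u/1.5625)])
print("paper",hsv[int(330/1.5625),int(380/1.5625)])
m=cv2.inRange(hsv,(8,70,100),(24,200,255))
cs,_=cv2.findContours(cv2.morphologyEx(m,cv2.MORPH_CLOSE,np.ones((3,3))),cv2.RETR_EXTERNAL,cv2.CHAIN_APPROX_NONE)
for k in cs:
    if cv2.contourArea(k)>200: print(np.round(k.mean((0,1))*1.5625),rect(toplane(k,c,10)))
E
python3 -c "
from h import *
where();go([560,350,260],0)"
```

```text
bar [112  31  91]
ring [ 18  85 172]
blank [ 20  81 204]
sq [ 17  85 187]
u [ 17  85 184]
paper [ 22  27 172]
[394. 360.] (array([391.7,  16.6]), 67.9, 33.8, 77.3)
[505. 320.] (array([ 467.9, -179.8]), 101.5, 135.3, 81.2)
[310. 316.] (array([467.9, 170.3]), 101.5, 135.4, 89.1)
[609. 275.] (array([ 546.3, -369. ]), 135.4, 102.1, 5.3)
[407. 280.] (array([537.3,  -2.8]), 135.3, 101.6, 7.2)
[206. 268.] (array([551.2, 361.7]), 102.1, 135.2, 83.9)
[500. 210.] (array([ 667. , -171.3]), 20.1, 238.2, 3.4)
[728. 215.] (array([ 665.3, -578.8]), 65.7, 50.0, 33.4)
pos [185.  648.8 247.5] yaw 164.1 tilt [-0.    -0.001] q [-1.38  0.58  0.02  1.44 -0.02  1.13 -0.06] open 85.4 F [0.5 0.5 0. ]
shift [-44.26 -18.45  -1.22] turn [-0.000e+00  2.000e-03  2.864e+00] t 0.1
```

```bash
python3 -c "
from h import *
go([500,170,230],90)"
```

```text
shift [-43.42 -37.4    1.81] turn [-1.000e-03  1.000e-03  1.293e+00] t 0.1
```

Request:
{"fn": "servo_tool", "kwargs": {
  "series": [
    [-1,-43.4,-37.4,1.8,0,0,1.293],
    [-1,-43.4,-37.4,1.8,0,0,1.293],
    [-1,-43.4,-37.4,1.8,0,0,1.293],
    [-1,-43.4,-37.4,1.8,0,0,1.293],
    [-1,-43.4,-37.4,1.8,0,0,1.293],
    [-1,-43.4,-37.4,1.8,0,0,1.293],
    [-1,-43.4,-37.4,1.8,0,0,1.293],
    [-1,-43.4,-37.4,1.8,0,0,1.293],
    [-1,-43.4,-37.4,1.8,0,0,1.293],
    [-1,-43.4,-37.4,1.8,0,0,1.293],
    [-1,-43.4,-37.4,1.8,0,0,1.293],
    [-1,-43.4,-37.4,1.8,0,0,1.293]
  ]
}}

```text
time: 1.6
eef_pos: [499.0, 172.2, 230.0]
tool_rot: [-2.218, -2.223, 0.0]
wrist_force: [0.5, 0.9, -0.1]
opening: 85.6
gripper_force: 0.0
```

```bash
cat >> h.py <<'E'
def snap(tag):
    s=arm.state();im=cv2.cvtColor(arm.camera("wrist"),cv2.COLOR_RGB2BGR)
    cv2.imwrite(f"pics/{tag}.png",im);np.savez(f"pics/{tag}.npz",eef_pos=s["eef_pos"],tool_rot=s["tool_rot"])
    return im,cam("wrist",s)
def load(tag): return cv2.imread(f"pics/{tag}.png"),cam("wrist",np.load(f"pics/{tag}.npz"))
def boards(im,c):
    hsv=cv2.cvtColor(im,cv2.COLOR_BGR2HSV);m=cv2.morphologyEx(cv2.inRange(hsv,(8,60,80),(26,220,255)),cv2.MORPH_CLOSE,np.ones((3,3)))
    for k in cv2.findContours(m,cv2.RETR_EXTERNAL,cv2.CHAIN_APPROX_NONE)[0]:
        if cv2.contourArea(k)>800: print("board",rect(toplane(k,c,10)))
E
python3 - <<'E'
from h import *
where();im,c=snap("w1");where();boards(im,c)
a=rectify(im,c,40,(486,170),60,4);b=rectify(im,c,50,(569,360),60,4)
out=np.zeros((560,960,3),np.uint8);out[:480,:480]=a;out[:480,480:]=b
cv2.imwrite("pics/w1r.png",cv2.resize(out,(800,467)))
E
```

```text
pos [499.  172.2 230. ] yaw 90.1 tilt [-0.001  0.001] q [-0.72  0.41  0.42  1.86 -0.21  0.92 -0.19] open 85.6 F [ 0.5  0.9 -0.1]
pos [499.  172.3 230.1] yaw 90.2 tilt [-0.001  0.   ] q [-0.72  0.41  0.42  1.86 -0.21  0.92 -0.19] open 85.5 F [-0.1 -0.4  0.1]
board (array([388. ,   3.4]), 101.2, 31.5, 73.7)
board (array([ 5.358e+02, -1.000e-01]), 134.7, 103.8, 7.2)
board (array([467.3, 170.6]), 101.7, 134.6, 89.7)
board (array([546.8, 336.6]), 54.4, 134.8, 84.1)
```

View pics/w1.png

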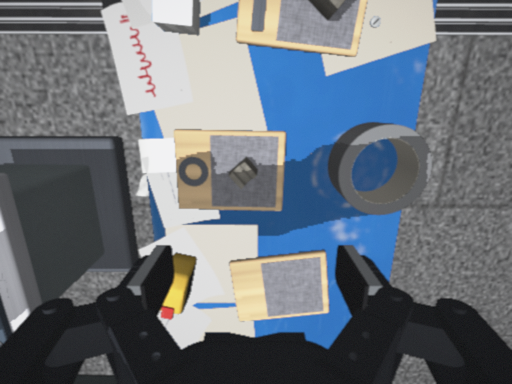

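View pics/w1r.png

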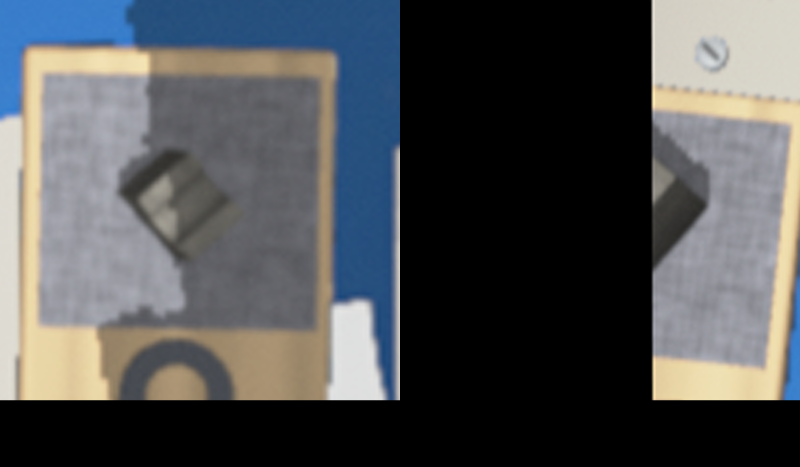

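```bash
python3 - <<'E'
from h import *
im,c=load("w1");a=rectify(im,c,40,(492,170),25,12)
g=cv2.createCLAHE(3,(2,2)).apply(cv2.cvtColor(a,cv2.COLOR_BGR2GRAY))
for i in range(0,600,60): cv2.putText(g,"",(0,0),0,1,0)
cv2.imwrite("pics/w1c.png",g)
E
```

```text
(no output)
```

View pics/w1c.png

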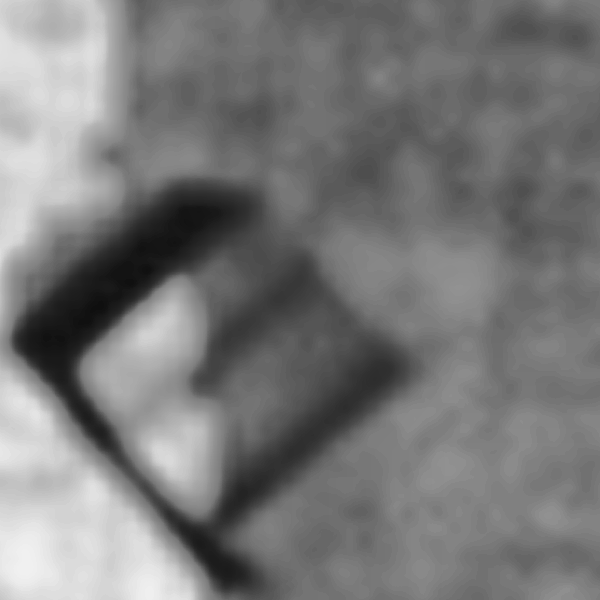

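The close-up shows the spacer's top face spanning about (78,365) to (410,365), with edges at roughly ±45°. It's in shadow and blurred, so I'll take a nearer view with the camera above it.

```bash
python3 -c "
from h import *
go([488,95,110],90)"
```

```text
shift [-7.73 -1.12 12.01] turn [-0.001 -0.     0.003] t 1.65
```

Request:
{"fn": "servo_tool", "kwargs": {
  "series": [
    [-1,-7.7,-1.1,12,0,0,0],
    [-1,-7.7,-1.1,12,0,0,0],
    [-1,-7.7,-1.1,12,0,0,0],
    [-1,-7.7,-1.1,12,0,0,0]
  ]
}}

```text
time: 2.15
eef_pos: [487.9, 93.8, 109.4]
tool_rot: [-2.22, -2.221, 0.003]
wrist_force: [-0.1, 0.3, 1.4]
opening: 85.1
gripper_force: 0.0
```

```bash
python3 - <<'E'
from h import *
where();im,c=snap("w2");boards(im,c)
a=rectify(im,c,40,(486,170),60,5)
cv2.imwrite("pics/w2r.png",a)
E
```

```text
pos [487.9  93.8 109.4] yaw 90.0 tilt [-0.003 -0.001] q [-0.52  0.53  0.34  2.07 -0.31  0.59  0.04] open 85.1 F [-0.1  0.3  1.4]
board (array([534.3,   3.5]), 133.6, 95.7, 7.4)
board (array([466.8, 169.6]), 101.2, 134.4, 89.1)
```

View pics/w2r.png

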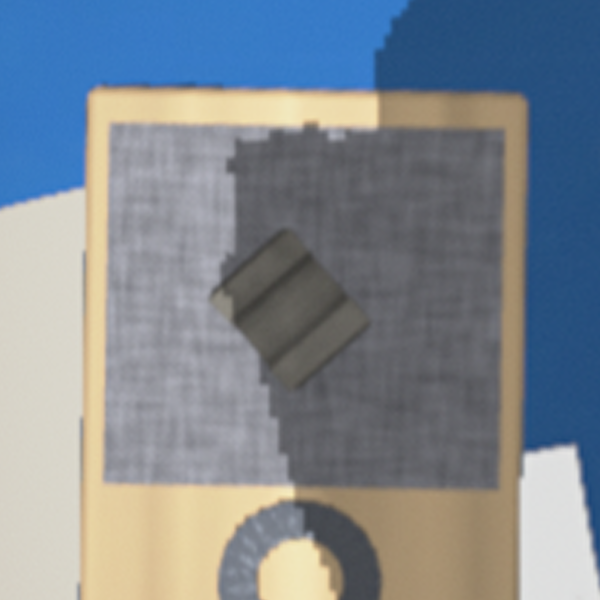

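The spacer is now clear, with corners (210,295), (287,228), (370,322), (297,390). That puts its centre near (484.2, 171.8) and its thickness axis at −49°.

```bash
python3 -c "
from h import *
go([484.2,171.8,110],41);go([484.2,171.8,30],41)"
```

```text
shift [ 7.72 -0.44  0.04] turn [-0.001 -0.     0.856] t 2.2
shift [ 7.72 -0.44  8.04] turn [-0.001 -0.     0.856] t 2.2
```

Request:
{"fn": "servo_tool", "kwargs": {
  "series": [
    [-1,7.7,-0.4,0,0,0,0.856],
    [-1,7.7,-0.4,0,0,0,0.856],
    [-1,7.7,-0.4,0,0,0,0.856],
    [-1,7.7,-0.4,0,0,0,0.856],
    [-1,7.7,-0.4,0,0,0,0.856],
    [-1,7.7,-0.4,3,0,0,0.856],
    [-1,7.7,-0.4,6,0,0,0.856],
    [-1,7.7,-0.4,8,0,0,0.856],
    [-1,7.7,-0.4,8,0,0,0.856],
    [1,7.7,-0.4,8,0,0,0.856],
    [1,7.7,-0.4,8,0,0,0.856],
    [1,7.7,-0.4,8,0,0,0.856]
  ],
  "newtons": 40
}}

```text
time: 3.7
eef_pos: [485.2, 170.8, 31.0]
tool_rot: [-2.943, -1.099, -0.002]
wrist_force: [-0.1, -0.6, -0.2]
opening: 32.0
gripper_force: 0.0
```

Request:
{"fn": "servo_tool", "kwargs": {
  "series": [
    [1,0,0,0,0,0,0],
    [1,0,0,0,0,0,0],
    [1,0,0,0,0,0,0]
  ]
}}

```text
time: 4.08
eef_pos: [485.1, 170.7, 30.9]
tool_rot: [-2.943, -1.099, -0.001]
wrist_force: [-1.1, 0.5, 7.1]
opening: 21.5
gripper_force: 39.1
```

```bash
python3 -c "
from h import *
where();go([484.2,171.8,110],41);go([553.5,1.5,110],41)"
```

```text
pos [485.1 170.7  30.9] yaw 41.0 tilt [0.001 0.001] q [-0.73  0.71  0.46  2.09 -0.68  0.49 -0.61] open 21.5 F [-1.1  0.5  7.1]
shift [ 0.01 -0.15 -7.91] turn [-0.    -0.001 -0.001] t 4.075
shift [-5.92 17.26 -7.92] turn [-0.    -0.001 -0.001] t 4.075
```

Request:
{"fn": "servo_tool", "kwargs": {
  "series": [
    [1,0,0,-4,0,0,0],
    [1,0,0,-8,0,0,0],
    [1,-3,8.5,-8,0,0,0],
    [1,-5.9,17.3,-8,0,0,0],
    [1,-5.9,17.3,-8,0,0,0],
    [1,-5.9,17.3,-8,0,0,0],
    [1,-5.9,17.3,-5,0,0,0],
    [1,-5.9,17.3,-2,0,0,0],
    [1,-5.9,17.3,-0.5,0,0,0],
    [1,-5.9,17.3,-0.1,0,0,0],
    [1,-5.9,17.3,-0.1,0,0,0]
  ]
}}

```text
time: 5.45
eef_pos: [554.0, 1.2, 31.8]
tool_rot: [2.943, 1.099, 0.001]
wrist_force: [-0.4, 0.1, 0.1]
opening: 21.6
gripper_force: 39.6
```

Request:
{"fn": "servo_tool", "kwargs": {
  "series": [
    [-1,0,0,0,0,0,0],
    [-1,0,0,0,0,0,0],
    [-1,0,0,0,0,0,0],
    [-1,0,0,-5,0,0,0],
    [-1,0,0,-10,0,0,0],
    [-1,0,0,-16,0,0,0],
    [-1,0,0,-16,0,0,0]
  ]
}}

```text
time: 6.32
eef_pos: [555.9, 0.5, 195.6]
tool_rot: [2.941, 1.098, 0.011]
wrist_force: [0.6, -0.2, -0.4]
opening: 85.2
gripper_force: 0.0
```

```bash
python3 -c "
from h import *
where();im,c=snap('w3')
go([485.7,-100,190],90)"
```

```text
pos [5.559e+02 5.000e-01 1.956e+02] yaw 40.9 tilt [0.008 0.001] q [-0.53  0.54  0.68  1.85 -0.43  0.9  -0.5 ] open 85.2 F [ 0.6 -0.2 -0.4]
shift [-11.84   3.11   0.29] turn [ 0.003 -0.002 -0.856] t 6.375
```

View pics/w3.png

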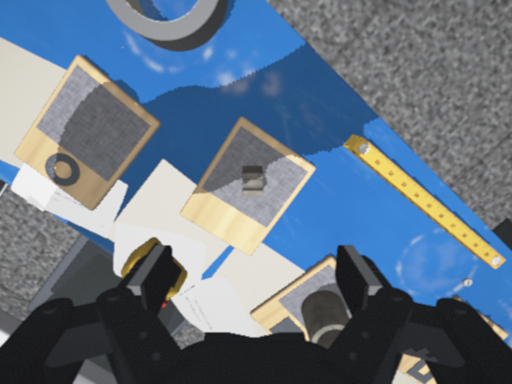

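The parked spacer stands upright on the blank stand at pixel (252,179). Next I'll view the square and U stands.

```bash
python3 -c "
from h import *
go([510,-310,230],90)"
```

```text
shift [-23.76  20.57  -3.71] turn [ 0.003 -0.002 -0.856] t 6.375
```

Request:
{"fn": "servo_tool", "kwargs": {
  "series": [
    [-1,-23.8,20.6,-3.7,0.003,-0.002,-0.856],
    [-1,-23.8,20.6,-3.7,0.003,-0.002,-0.856],
    [-1,-23.8,20.6,-3.7,0.003,-0.002,-0.856],
    [-1,-23.8,20.6,-3.7,0.003,-0.002,-0.856],
    [-1,-23.8,20.6,-3.7,0.003,-0.002,-0.856],
    [-1,-23.8,20.6,-3.7,0.003,-0.002,-0.856],
    [-1,-23.8,20.6,-3.7,0.003,-0.002,-0.856],
    [-1,-23.8,20.6,-3.7,0.003,-0.002,-0.856]
  ]
}}

```text
time: 7.38
eef_pos: [509.5, -308.3, 227.4]
tool_rot: [-2.216, -2.221, 0.004]
wrist_force: [0.5, -0.2, 0.3]
opening: 85.6
gripper_force: 0.0
```

```bash
python3 - <<'E'
from h import *
where();im,c=snap("w4");boards(im,c)
a=rectify(im,c,70,(486,-183),50,4);b=rectify(im,c,50,(564,-367),50,4)
cv2.imwrite("pics/w4r.png",np.hstack([a,b]))
E
```

```text
pos [ 509.5 -308.3  227.4] yaw 90.1 tilt [-0.005  0.001] q [ 0.19  0.51  0.43  1.69 -0.24  1.    0.71] open 85.6 F [ 0.5 -0.2  0.3]
board (array([ 545. , -369.8]), 134.9, 102.0, 5.2)
board (array([ 669. , -207.6]), 29.9, 167.9, 3.3)
board (array([ 467.2, -182.4]), 102.0, 135.4, 81.0)
```

View pics/w4r.png

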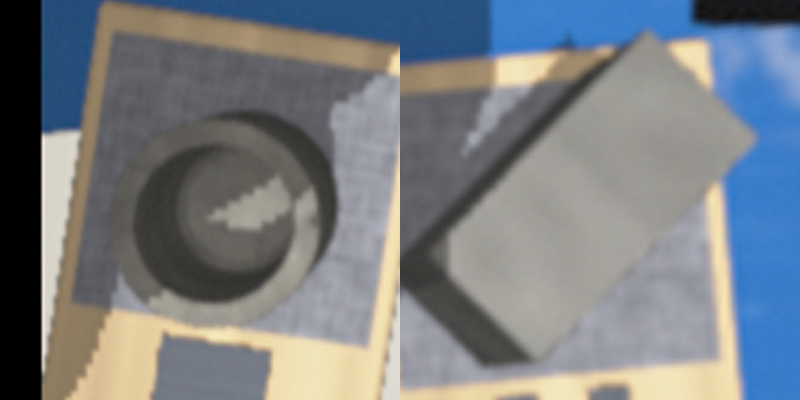

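The left panel shows the cup's rim centred near (215,219), so world (481.3, −186.8). The prism's top has corners (648,30), (757,140), (540,362), so its centre is (565, −365.5) and its long axis is at −44.3°. I'll take the cup now.

```bash
python3 -c "
from h import *
go([481.5,-186.5,130],90);go([481.5,-186.5,41],90)"
```

```text
shift [12.19 -2.74  9.78] turn [-0.004 -0.001  0.002] t 7.425
shift [12.18 -2.71 18.68] turn [-0.004 -0.001  0.002] t 7.425
```

Request:
{"fn": "servo_tool", "kwargs": {
  "series": [
    [-1,12.2,-2.7,5,-0.004,0,0],
    [-1,12.2,-2.7,9.8,-0.004,0,0],
    [-1,12.2,-2.7,9.8,-0.004,0,0],
    [-1,12.2,-2.7,9.8,-0.004,0,0],
    [-1,12.2,-2.7,9.8,-0.004,0,0],
    [-1,12.2,-2.7,13,-0.004,0,0],
    [-1,12.2,-2.7,16,-0.004,0,0],
    [-1,12.2,-2.7,18.7,-0.004,0,0],
    [-1,12.2,-2.7,18.7,-0.004,0,0],
    [1,12.2,-2.7,18.7,-0.004,0,0],
    [1,12.2,-2.7,18.7,-0.004,0,0],
    [1,12.2,-2.7,18.7,-0.004,0,0]
  ],
  "newtons": 50
}}

```text
time: 8.93
eef_pos: [482.2, -189.1, 43.1]
tool_rot: [2.219, 2.219, 0.002]
wrist_force: [-2.2, 0.2, 10.3]
opening: 52.9
gripper_force: 51.5
```

Request:
{"fn": "servo_tool", "kwargs": {
  "series": [
    [1,0,0,0,0,0,0],
    [1,0,0,0,0,0,0]
  ]
}}

```text
time: 9.18
eef_pos: [482.2, -189.1, 43.1]
tool_rot: [2.219, 2.219, 0.002]
wrist_force: [-2.1, -0.3, 10.3]
opening: 53.2
gripper_force: 51.5
```

```bash
python3 -c "
from h import *
where();go([484.8,169.5,180],90)"
```

```text
pos [ 482.2 -189.1   43.1] yaw 90.0 tilt [ 0.003 -0.001] q [ 0.1   0.65  0.27  2.07 -0.38  0.46  0.67] open 53.2 F [-2.1 -0.3 10.3]
shift [ 35.84   0.3  -13.74] turn [ 0.003  0.001 -0.   ] t 9.175
```

Request:
{"fn": "servo_tool", "kwargs": {
  "series": [
    [1,0,0,-2,0,0,0],
    [1,0,0,-4,0,0,0],
    [1,0,0,-7,0,0,0],
    [1,0,0,-10,0,0,0],
    [1,0,0,-13,0,0,0]
  ]
}}

```text
time: 9.8
eef_pos: [481.3, -188.5, 173.3]
tool_rot: [2.22, 2.22, 0.001]
wrist_force: [0.7, -0.5, -2.0]
opening: 53.5
gripper_force: 54.1
```

```bash
python3 -c "
from h import *
where();im,c=snap('w5')
go([484.8,169.5,180],90)"
```

```text
pos [ 481.3 -188.5  173.3] yaw 90.0 tilt [ 0.002 -0.001] q [-0.01  0.46  0.42  1.96 -0.26  0.77  0.56] open 53.5 F [ 0.7 -0.5 -2. ]
shift [35.89  0.19 -0.41] turn [ 0.006  0.002 -0.001] t 9.85
```

View pics/w5.png

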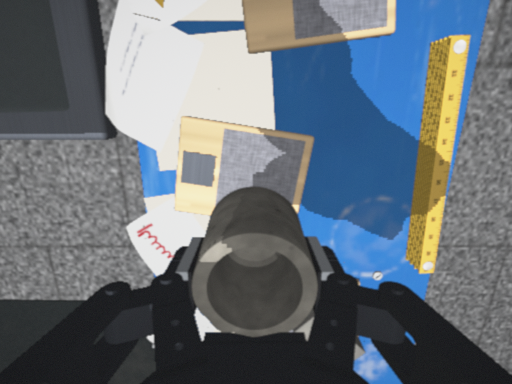

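```bash
python3 -c "
from h import *
im,c=load('w5')
for z in (195,200,205): print(z,toplane([[256,280],[193,280],[318,280],[256,335]],c,z).round(1).tolist())
for y in (-188.5,-180,-175):
  t=np.linspace(0,6.28,40);p=topix(np.c_[481.3+28.5*np.cos(t),y+28.5*np.sin(t),200+0*t],c);print(y,p.min(0).round(),p.max(0).round())"
```

```text
195 [[481.2, -182.8], [454.3, -182.8], [507.6, -182.8], [481.2, -212.1]]
200 [[481.1, -179.4], [455.6, -179.4], [506.3, -179.4], [481.2, -207.2]]
205 [[481.1, -175.9], [456.8, -175.9], [505.0, -175.9], [481.1, -202.3]]
-188.5 [188. 237.] [325. 353.]
-180 [186. 216.] [327. 337.]
-175 [185. 204.] [327. 328.]
```

```bash
python3 -c "
from h import *
go([485,165.5,173],90);go([485,165.5,44],90)"
```

```text
shift [35.49  0.21  0.29] turn [ 0.006  0.002 -0.001] t 9.85
shift [35.51  0.13 13.19] turn [ 0.006  0.002 -0.001] t 9.85
```

Request:
{"fn": "servo_tool", "kwargs": {
  "series": [
    [1,6,0,0,0,0,0],
    [1,12,0,0,0,0,0],
    [1,18,0.1,0,0,0,0],
    [1,24,0.1,0,0,0,0],
    [1,30,0.2,0,0,0,0],
    [1,35.5,0.2,0.3,0,0,0],
    [1,35.5,0.2,3,0,0,0],
    [1,35.5,0.2,7,0,0,0],
    [1,35.5,0.2,10,0,0,0],
    [1,35.5,0.2,12,0,0,0],
    [1,35.5,0.2,12.5,0,0,0],
    [1,35.5,0.2,12.5,0,0,0]
  ]
}}

```text
time: 11.35
eef_pos: [483.7, 166.5, 46.7]
tool_rot: [2.221, 2.221, 0.001]
wrist_force: [-0.8, 0.5, -0.9]
opening: 52.4
gripper_force: 54.1
```

```bash
python3 -c "
from h import *
where();go([485,165.5,43.5],90)"
```

```text
pos [483.7 166.5  46.7] yaw 90.0 tilt [ 0.001 -0.   ] q [-0.62  0.65  0.29  2.09 -0.4   0.46 -0.02] open 52.4 F [-0.8  0.5 -0.9]
shift [-0.1   0.13  0.32] turn [ 0.001  0.    -0.   ] t 11.35
```

Request:
{"fn": "servo_tool", "kwargs": {
  "series": [
    [1,-0.1,0.1,0.1,0,0,0],
    [1,-0.1,0.1,0.2,0,0,0],
    [1,-0.1,0.1,0.3,0,0,0],
    [1,-0.1,0.1,0.3,0,0,0]
  ]
}}

```text
time: 11.85
eef_pos: [484.5, 165.5, 43.3]
tool_rot: [2.221, 2.221, 0.0]
wrist_force: [0.3, 1.1, -0.2]
opening: 53.3
gripper_force: 54.3
```

Request:
{"fn": "servo_tool", "kwargs": {
  "series": [
    [-1,0,0,0,0,0,0],
    [-1,0,0,0,0,0,0],
    [-1,0,0,0,0,0,0],
    [-1,0,0,-4,0,0,0],
    [-1,0,0,-9,0,0,0],
    [-1,0,0,-15,0,0,0],
    [-1,6,-3,-19,0,0,0],
    [-1,12,-5,-19,0,0,0],
    [-1,12,-5,-19,0,0,0],
    [-1,12,-5,-19,0,0,0]
  ]
}}

```text
time: 13.1
eef_pos: [433.8, 286.1, 232.8]
tool_rot: [2.218, 2.223, -0.001]
wrist_force: [0.6, -0.3, -0.1]
opening: 85.4
gripper_force: 0.0
```

```bash
python3 - <<'E'
from h import *
where();im,c=snap("w6");boards(im,c)
a=rectify(im,c,70,(486,170),50,4);b=rectify(im,c,50,(569,360),50,4)
cv2.imwrite("pics/w6r.png",np.hstack([a,b]))
E
```

```text
pos [433.8 286.1 232.8] yaw 90.1 tilt [ 0.    -0.001] q [-1.01  0.4   0.48  1.88 -0.23  0.92 -0.42] open 85.4 F [ 0.6 -0.3 -0.1]
board (array([466.3, 172.2]), 102.0, 133.9, 88.9)
board (array([548.4, 362. ]), 101.7, 135.3, 83.9)
```

View pics/w6r.png

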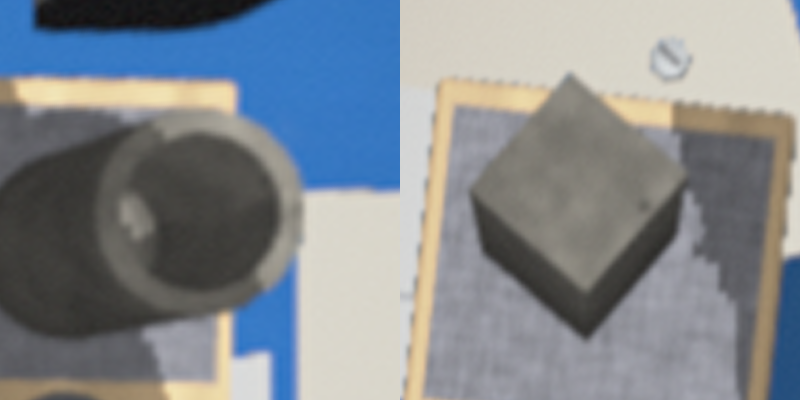

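The cup stands on the ring stand, with its rim centred at (198,210), so about (483.5, 170.5) against the pad's (484.3, 171.9). That is good. The cube's top has corners (570,75), (688,178), (585,292), (470,190), so its centre is (573, 365.3) and its sides are at 49°.

```bash
python3 -c "
from h import *
go([573,365.3,130],49);go([573,365.3,34],49)"
```

```text
shift [ 8.08 13.86 10.27] turn [0.001 0.001 0.715] t 13.15
shift [ 8.1  13.85 19.87] turn [0.001 0.001 0.715] t 13.15
```

Request:
{"fn": "servo_tool", "kwargs": {
  "series": [
    [-1,8.1,13.9,6,0,0,0.715],
    [-1,8.1,13.9,10,0,0,0.715],
    [-1,8.1,13.9,10,0,0,0.715],
    [-1,8.1,13.9,10,0,0,0.715],
    [-1,8.1,13.9,10,0,0,0.715],
    [-1,8.1,13.9,13,0,0,0.715],
    [-1,8.1,13.9,16,0,0,0.715],
    [-1,8.1,13.9,19,0,0,0.715],
    [-1,8.1,13.9,19.9,0,0,0.715],
    [-1,8.1,13.9,19.9,0,0,0.715],
    [1,8.1,13.9,19.9,0,0,0.715],
    [1,8.1,13.9,19.9,0,0,0.715]
  ]
}}

```text
time: 14.65
eef_pos: [573.9, 366.7, 35.3]
tool_rot: [2.858, 1.304, 0.003]
wrist_force: [0.5, -1.0, 0.2]
opening: 51.7
gripper_force: 0.0
```

Request:
{"fn": "servo_tool", "kwargs": {
  "series": [
    [1,0,0,0,0,0,0],
    [1,0,0,0,0,0,0],
    [1,0,0,0,0,0,0]
  ]
}}

```text
time: 15.02
eef_pos: [573.9, 366.6, 35.1]
tool_rot: [2.858, 1.304, 0.003]
wrist_force: [-0.1, -0.6, 5.7]
opening: 39.2
gripper_force: 51.6
```

```bash
python3 -c "
from h import *
where();go([573,365.3,190],49);go([485.2,-184.3,190],81)"
```

```text
pos [573.9 366.6  35.1] yaw 49.0 tilt [0.002 0.   ] q [-0.93  0.88  0.52  1.64 -0.57  0.79 -0.86] open 39.2 F [-0.1 -0.6  5.7]
shift [ -0.14   0.04 -15.49] turn [ 0.001 -0.001  0.001] t 15.025
shift [-47.4   29.43 -15.52] turn [ 0.002 -0.001 -0.558] t 15.025
```

Request:
{"fn": "servo_tool", "kwargs": {
  "series": [
    [1,0,0,-3,0,0,0],
    [1,0,0,-8,0,0,0],
    [1,-2,1,-13,0,0,0],
    [1,-7,4.5,-15.5,0,0,0],
    [1,-12,7.5,-15.5,0,0,-0.1],
    [1,-17.3,10.8,-15.5,0,0,-0.2],
    [1,-22.5,14,-15.5,0,0,-0.3],
    [1,-27.7,17.2,-15.5,0,0,-0.4],
    [1,-33,20.5,-15.5,0,0,-0.5],
    [1,-38,23.6,-15.5,0,0,-0.558],
    [1,-43,26.8,-15.5,0,0,-0.558],
    [1,-47.3,29.4,-15.5,0,0,-0.558]
  ]
}}

```text
time: 16.52
eef_pos: [484.4, -185.7, 189.6]
tool_rot: [2.389, 2.038, 0.0]
wrist_force: [1.6, -0.7, -1.1]
opening: 39.3
gripper_force: 50.7
```

```bash
python3 -c "
from h import *
where();go([485.3,-183.5,38],81)"
```

```text
pos [ 484.4 -185.7  189.6] yaw 81.0 tilt [ 0.001 -0.001] q [-0.05  0.45  0.48  1.94 -0.28  0.82  0.42] open 39.3 F [ 1.6 -0.7 -1.1]
shift [ 0.25  0.03 15.16] turn [ 0.001  0.001 -0.001] t 16.525
```

Request:
{"fn": "servo_tool", "kwargs": {
  "series": [
    [1,0.1,0,4,0,0,0],
    [1,0.1,0,9,0,0,0],
    [1,0.1,0,13,0,0,0],
    [1,0.1,0,14.8,0,0,0],
    [1,0.1,0,14.8,0,0,0],
    [1,0.1,0,14.8,0,0,0]
  ]
}}

```text
time: 17.27
eef_pos: [485.8, -182.7, 42.1]
tool_rot: [2.388, 2.039, 0.001]
wrist_force: [0.1, -1.0, -1.1]
opening: 39.4
gripper_force: 50.8
```

```bash
python3 -c "
from h import *
where();go([485.3,-183.5,35.5],81)"
```

```text
pos [ 485.8 -182.7   42.1] yaw 81.0 tilt [ 0.002 -0.001] q [ 0.06  0.66  0.31  2.07 -0.44  0.47  0.55] open 39.4 F [ 0.1 -1.  -1.1]
shift [-0.08 -0.04  0.66] turn [0.002 0.001 0.   ] t 17.275
```

Request:
{"fn": "servo_tool", "kwargs": {
  "series": [
    [1,-0.1,0,0.3,0,0,0],
    [1,-0.1,0,0.6,0,0,0],
    [1,-0.1,0,0.7,0,0,0],
    [1,-0.1,0,0.7,0,0,0],
    [-1,-0.1,0,0.7,0,0,0],
    [-1,-0.1,0,0.7,0,0,0],
    [-1,-0.1,0,0.7,0,0,0],
    [-1,-0.1,0,-3,0,0,0],
    [-1,-0.1,0,-8,0,0,0],
    [-1,-0.1,0,-14,0,0,0],
    [-1,-0.1,0,-14,0,0,0]
  ]
}}

```text
time: 18.65
eef_pos: [487.1, -184.4, 185.3]
tool_rot: [2.384, 2.036, 0.007]
wrist_force: [0.0, -0.5, -1.0]
opening: 85.3
gripper_force: 0.0
```

```bash
python3 -c "
from h import *
where();go([565,-365.5,130],135.7);go([565,-365.5,34],135.7)"
```

```text
pos [ 487.1 -184.4  185.3] yaw 81.0 tilt [ 0.008 -0.002] q [-0.07  0.46  0.49  1.94 -0.3   0.8   0.43] open 85.3 F [ 0.  -0.5 -1. ]
shift [-16.66  10.48   5.63] turn [ 0.007  0.005 -0.955] t 18.65
shift [-16.65  10.41  15.23] turn [ 0.007  0.005 -0.955] t 18.65
```

Request:
{"fn": "servo_tool", "kwargs": {
  "series": [
    [-1,-16.7,10.4,5.5,0,0,-0.955],
    [-1,-16.7,10.4,5.5,0,0,-0.955],
    [-1,-16.7,10.4,5.5,0,0,-0.955],
    [-1,-16.7,10.4,5.5,0,0,-0.955],
    [-1,-16.7,10.4,5.5,0,0,-0.955],
    [-1,-16.7,10.4,5.5,0,0,-0.955],
    [-1,-16.7,10.4,5.5,0,0,-0.955]
  ]
}}

```text
time: 19.52
eef_pos: [561.6, -364.2, 126.1]
tool_rot: [1.189, 2.908, 0.0]
wrist_force: [-0.5, 0.5, 0.3]
opening: 84.9
gripper_force: 0.0
```

```bash
python3 -c "
from h import *
where();go([565,-365.5,34],135.7)"
```

```text
pos [ 561.6 -364.2  126.1] yaw 135.5 tilt [0. 0.] q [ 0.41  0.69  0.16  1.6  -0.13  0.87  1.42] open 84.9 F [-0.5  0.5  0.3]
shift [-0.33  0.14  9.21] turn [ 0.    -0.    -0.003] t 19.525
```

Request:
{"fn": "servo_tool", "kwargs": {
  "series": [
    [-1,-0.3,0.1,3,0,0,0],
    [-1,-0.3,0.1,6,0,0,0],
    [-1,-0.3,0.1,8.5,0,0,0],
    [-1,-0.3,0.1,9.2,0,0,0],
    [-1,-0.3,0.1,9.2,0,0,0],
    [1,-0.3,0.1,9.2,0,0,0],
    [1,-0.3,0.1,9.2,0,0,0],
    [1,-0.3,0.1,9.2,0,0,0],
    [1,-0.3,0.1,9.2,0,0,0],
    [1,-0.3,0.1,9.2,0,0,0]
  ],
  "newtons": 70
}}

```text
time: 20.78
eef_pos: [565.3, -366.3, 35.5]
tool_rot: [1.183, 2.908, -0.001]
wrist_force: [-0.2, 1.3, 6.3]
opening: 39.4
gripper_force: 71.7
```

```bash
python3 -c "
from h import *
where();go([565,-365.5,180],135.7);go([568,360.3,180],83.9)"
```

```text
pos [ 565.3 -366.3   35.5] yaw 135.7 tilt [ 0.002 -0.001] q [ 0.43  0.8   0.13  1.65 -0.15  0.7   1.43] open 39.4 F [-0.2  1.3  6.3]
shift [  0.04   0.05 -14.45] turn [0.001 0.002 0.   ] t 20.775
shift [ 50.51  52.21 -14.53] turn [0.002 0.002 0.904] t 20.775
```

Request:
{"fn": "servo_tool", "kwargs": {
  "series": [
    [1,0,0,-3,0,0,0],
    [1,0,0,-8,0,0,0],
    [1,0,0,-13,0,0,0],
    [1,2,2,-14.5,0,0,0],
    [1,6,6.2,-14.5,0,0,0.1],
    [1,10,10.3,-14.5,0,0,0.2],
    [1,14,14.5,-14.5,0,0,0.3],
    [1,18,18.6,-14.5,0,0,0.4],
    [1,22,22.7,-14.5,0,0,0.5],
    [1,26,26.9,-14.5,0,0,0.6],
    [1,30,31,-14.5,0,0,0.7],
    [1,34,35.1,-14.5,0,0,0.8]
  ]
}}

```text
time: 22.28
eef_pos: [565.9, 124.6, 179.3]
tool_rot: [2.227, 2.215, 0.0]
wrist_force: [0.5, -0.1, -2.2]
opening: 39.0
gripper_force: 70.9
```

```bash
python3 -c "
from h import *
where();go([568,360.3,180],83.9)"
```

```text
pos [565.9 124.6 179.3] yaw 89.7 tilt [ 0.001 -0.   ] q [-0.57  0.54  0.42  1.8  -0.28  0.86 -0.02] open 39.0 F [ 0.5 -0.1 -2.2]
shift [23.57  0.09 -0.08] turn [0.001 0.    0.101] t 22.275
```

Request:
{"fn": "servo_tool", "kwargs": {
  "series": [
    [1,5.5,0,0,0,0,0.1],
    [1,11,0,0,0,0,0.1],
    [1,17,0,0,0,0,0.1],
    [1,21.5,0,0,0,0,0.1],
    [1,23.3,0.1,0,0,0,0.1],
    [1,23.3,0.1,3,0,0,0.1],
    [1,23.3,0.1,8,0,0,0.1],
    [1,23.3,0.1,12,0,0,0.1],
    [1,23.3,0.1,13.7,0,0,0.1],
    [1,23.3,0.1,13.7,0,0,0.1],
    [1,23.3,0.1,13.7,0,0,0.1]
  ]
}}

```text
time: 23.65
eef_pos: [569.0, 355.8, 43.8]
tool_rot: [2.331, 2.104, 0.004]
wrist_force: [-0.4, 0.6, -2.1]
opening: 38.9
gripper_force: 70.9
```

```bash
python3 -c "
from h import *
where();go([567.5,360.3,35.8],83.9)"
```

```text
pos [569.  355.8  43.8] yaw 84.1 tilt [0.003 0.001] q [-0.84  0.82  0.37  1.66 -0.41  0.74 -0.38] open 38.9 F [-0.4  0.6 -2.1]
shift [ 0.43 -0.19  0.8 ] turn [ 0.003 -0.001  0.004] t 23.65
```

Request:
{"fn": "servo_tool", "kwargs": {
  "series": [
    [1,0.4,-0.2,0.3,0,0,0.003],
    [1,0.4,-0.2,0.6,0,0,0.003],
    [1,0.4,-0.2,0.8,0,0,0.003],
    [1,0.4,-0.2,0.8,0,0,0.003],
    [1,0.4,-0.2,0.8,0,0,0.003]
  ]
}}

```text
time: 24.28
eef_pos: [566.2, 360.5, 35.5]
tool_rot: [-2.334, -2.102, -0.002]
wrist_force: [-4.5, -0.2, 11.0]
opening: 39.2
gripper_force: 72.5
```

Request:
{"fn": "servo_tool", "kwargs": {
  "series": [
    [-1,0,0,0,0,0,0],
    [-1,0,0,0,0,0,0],
    [-1,0,0,0,0,0,0],
    [-1,0,0,-4,0,0,0],
    [-1,0,0,-9,0,0,0],
    [-1,0,0,-14,0,0,0],
    [-1,-5,0,-18,0,0,0],
    [-1,-8,0,-18,0,0,0],
    [-1,-8,0,-18,0,0,0],
    [-1,-8,0,-18,0,0,0]
  ]
}}

```text
time: 25.52
eef_pos: [557.5, 281.1, 213.9]
tool_rot: [2.334, 2.102, 0.0]
wrist_force: [0.1, 1.2, 0.1]
opening: 85.6
gripper_force: 0.0
```

```bash
python3 - <<'E'
from h import *
where();im,c=snap("w7");boards(im,c)
a=rectify(im,c,50,(568,360),70,4)
cv2.imwrite("pics/w7r.png",a)
go([554,1.2,110],41);go([554,1.2,32.5],41)
E
```

```text
pos [557.5 281.1 213.9] yaw 84.0 tilt [ 0. -0.] q [-0.83  0.57  0.48  1.64 -0.3   1.   -0.36] open 85.6 F [0.1 1.2 0.1]
board (array([468.3, 172. ]), 102.7, 134.0, 89.3)
board (array([550.1, 362. ]), 101.7, 134.7, 83.7)
shift [-27.91   2.56  10.37] turn [-0.     0.     0.751] t 25.575
shift [-27.9    2.56  18.12] turn [-0.     0.     0.751] t 25.575
```

View pics/w7r.png

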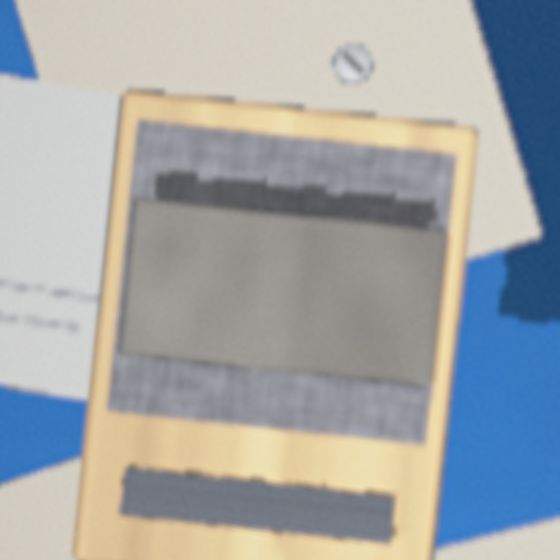

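The prism lies along its bar, with top corners (135,198), (447,226), (432,385), (122,355). It is about 3 mm from the pad centre and 1° off in yaw, which is fine. The spacer goes last.

Request:
{"fn": "servo_tool", "kwargs": {
  "series": [
    [-1,-27.9,2.6,8,0,0,0.751],
    [-1,-27.9,2.6,8,0,0,0.751],
    [-1,-27.9,2.6,8,0,0,0.751],
    [-1,-27.9,2.6,8,0,0,0.751],
    [-1,-27.9,2.6,8,0,0,0.751],
    [-1,-27.9,2.6,8,0,0,0.751],
    [-1,-27.9,2.6,8,0,0,0.751],
    [-1,-27.9,2.6,8,0,0,0.751]
  ]
}}

```text
time: 26.58
eef_pos: [554.8, 2.0, 134.2]
tool_rot: [2.941, 1.103, 0.001]
wrist_force: [0.4, 0.7, 0.4]
opening: 85.7
gripper_force: 0.0
```

```bash
python3 -c "
from h import *
where();go([554,1.2,32.5],41)"
```

```text
pos [554.8   2.  134.2] yaw 41.1 tilt [0.001 0.   ] q [-0.48  0.61  0.61  1.91 -0.49  0.77 -0.44] open 85.7 F [0.4 0.7 0.4]
shift [-1.200e-01  1.000e-02  1.017e+01] turn [ 0.    -0.001  0.002] t 26.575
```

Request:
{"fn": "servo_tool", "kwargs": {
  "series": [
    [-1,-0.1,0,4,0,0,0],
    [-1,-0.1,0,7,0,0,0],
    [-1,-0.1,0,9.5,0,0,0],
    [-1,-0.1,0,10.1,0,0,0],
    [-1,-0.1,0,10.1,0,0,0],
    [1,-0.1,0,10.1,0,0,0],
    [1,-0.1,0,10.1,0,0,0],
    [1,-0.1,0,10.1,0,0,0],
    [1,-0.1,0,10.1,0,0,0],
    [1,-0.1,0,10.1,0,0,0],
    [1,-0.1,0,10.1,0,0,0]
  ],
  "newtons": 40
}}

```text
time: 27.95
eef_pos: [553.9, -0.6, 33.7]
tool_rot: [2.943, 1.099, 0.002]
wrist_force: [0.1, 0.4, 7.1]
opening: 21.3
gripper_force: 39.3
```

```bash
python3 -c "
from h import *
where();go([563,-368,150],41)"
```

```text
pos [553.9  -0.6  33.7] yaw 41.0 tilt [ 0.001 -0.   ] q [-0.38  0.74  0.47  1.99 -0.62  0.56 -0.33] open 21.3 F [0.1 0.4 7.1]
shift [-23.39  28.36 -11.62] turn [ 0.001 -0.001 -0.001] t 27.95
```

Request:
{"fn": "servo_tool", "kwargs": {
  "series": [
    [1,0,0,-4,0,0,0],
    [1,0,0,-9,0,0,0],
    [1,-3,3.6,-11.6,0,0,0],
    [1,-7,8.5,-11.6,0,0,0],
    [1,-11,13.3,-11.6,0,0,0],
    [1,-15,18.1,-11.6,0,0,0],
    [1,-19,23,-11.6,0,0,0],
    [1,-22,26.7,-11.6,0,0,0],
    [1,-23.4,28.4,-9,0,0,0],
    [1,-23.4,28.4,-5,0,0,0],
    [1,-23.4,28.4,-2,0,0,0],
    [1,-23.4,28.4,-2,0,0,0]
  ]
}}

```text
time: 29.45
eef_pos: [561.7, -367.4, 51.1]
tool_rot: [-2.94, -1.098, 0.004]
wrist_force: [-0.3, -0.2, -0.2]
opening: 21.4
gripper_force: 39.4
```

Request:
{"fn": "servo_tool", "kwargs": {
  "series": [
    [1,0,0,0.5,0,0,0],
    [1,0,0,0.8,0,0,0]
  ]
}}

```text
time: 29.7
eef_pos: [563.7, -368.9, 46.6]
tool_rot: [2.941, 1.099, 0.002]
wrist_force: [-0.8, -0.1, -0.1]
opening: 21.9
gripper_force: 39.4
```

```bash
python3 -c "
from h import *
where();go([562.3,-369,34.2],41)"
```

```text
pos [ 563.7 -368.9   46.6] yaw 41.0 tilt [ 0.002 -0.002] q [ 0.23  0.84  0.49  1.65 -0.53  0.78  0.11] open 21.9 F [-0.8 -0.1 -0.1]
shift [-0.12 -0.09  1.24] turn [ 0.003 -0.001 -0.001] t 29.7
```

Request:
{"fn": "servo_tool", "kwargs": {
  "series": [
    [1,0,0,0.5,0,0,0],
    [1,0,0,0.9,0,0,0],
    [1,0,0,1.1,0,0,0],
    [1,0,0,1.1,0,0,0],
    [1,0,0,1.1,0,0,0]
  ]
}}

```text
time: 30.32
eef_pos: [563.1, -368.6, 34.6]
tool_rot: [2.942, 1.099, 0.001]
wrist_force: [-0.4, -0.2, -0.2]
opening: 21.3
gripper_force: 39.4
```

Request:
{"fn": "servo_tool", "kwargs": {
  "series": [
    [-1,0,0,0,0,0,0],
    [-1,0,0,0,0,0,0],
    [-1,0,0,0,0,0,0],
    [-1,0,0,-4,0,0,0],
    [-1,0,0,-9,0,0,0],
    [-1,0,0,-14,0,0,0],
    [-1,0,0,-18,0,0,0],
    [-1,0,0,-18,0,0,0],
    [-1,0,0,-18,0,0,0]
  ]
}}

```text
time: 31.45
eef_pos: [562.9, -367.9, 213.9]
tool_rot: [-2.943, -1.099, -0.0]
wrist_force: [-0.5, 0.3, -0.7]
opening: 85.5
gripper_force: 0.0
```

```bash
python3 - <<'E'
from h import *
where();im,c=snap("w8");boards(im,c)
t=cv2.cvtColor(arm.camera("top"),cv2.COLOR_RGB2BGR)
ct=cam("top");P=dict(bar=(569.1,359.8,50),ring=(485.9,170,70),blank=(555.2,-.5,10),sq=(485.7,-182.6,50))
tiles=[rectify(t,ct,z,(x,y),50,2) for x,y,z in P.values()]
a=rectify(im,c,40,(563,-368),50,4)
cv2.imwrite("pics/fin.png",np.hstack([np.vstack([np.hstack(tiles[:2]),np.hstack(tiles[2:])]),a]))
E
```

```text
pos [ 562.9 -367.9  213.9] yaw 41.0 tilt [0. 0.] q [ 0.18  0.67  0.61  1.5  -0.41  1.09  0.01] open 85.5 F [-0.5  0.3 -0.7]
board (array([ 662.8, -602.2]), 190.9, 88.6, 89.4)
board (array([ 546.5, -371.1]), 134.9, 101.0, 5.3)
board (array([ 468.5, -183.9]), 102.0, 136.3, 81.2)
board (array([ 670.1, -246.5]), 20.8, 85.0, 3.4)
```

View pics/fin.png

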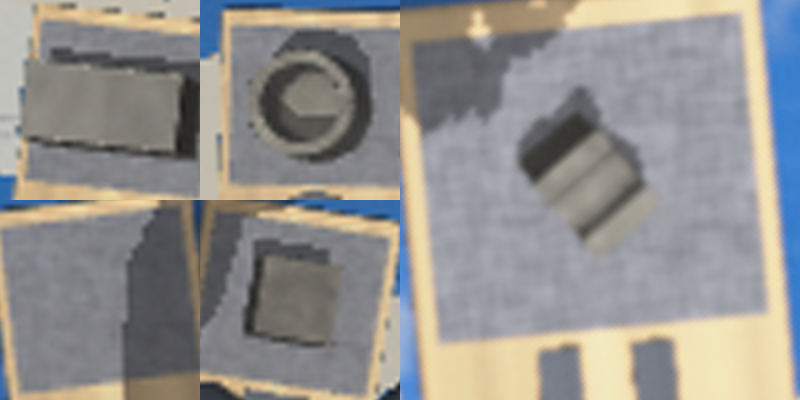

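All four pieces are upright and centred to about 3 mm: prism at (105,105), cup at (303,103), cube at (297,300), spacer at (598,183). The blank stand is empty and the gripper is clear.

```bash
python3 -c "
from bench import arm
print(arm.close_job())"
```

```text
the job is handed in; nothing more can be done
None
```

I handed the job in at about 31.5 s: by the last pictures all four pieces stand upright on their own stands, within about 3 mm of the pad centres, the prism lies along its bar, and the blank stand is empty.

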